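Weigh out the steel blank, load the grinding bay and latch its spark gate

ROBOT

A 6-joint arm with a two-finger parallel gripper is mounted at the origin on the work surface. World frame = base frame: x ahead of the robot, y to its left, z up, the work surface at z = 0. Lengths are in m, angles in rad, forces in N, time in s.
With the tool pointing down it reaches from about 0.425 to 0.95 m from the base axis. Payload 3.5 kg.
Tool frame: the origin (TCP) lies midway between the tips of the shut fingers; the grasp point (between the pads) lies 19 mm behind it; z points along the fingers, y is the line along which they close (so a half turn about z gives the same grasp; the last joint's range is limited). The gripper opens to 85 mm and grips with 20 to 120 N. Pads are 22 mm wide; open, the fingers measure 114 mm over their backs; the gripper's body (76 mm by 85 mm) begins 54 mm behind the grasp point. The pads swing forward as they close: fully open they stand 13 mm farther back than shut.
Start: joints at [0.998, 0.286, 1.577, -0, 1.279, -0.15], TCP at [0.277, 0.616, 0.231] pointing down, gripper open.
Joint ranges: [-2.77, 2.77], [-0.9, 2.22], [0.21, 2.48], [-1.53, 4.67], [0.24, 2.81], [-2.84, 2.84]. Speed limits (rad/s): [2.79, 2.79, 3.14, 3.14, 3.14, 3.14].

INTERFACE

Orientations are given as a unit quaternion [x, y, z, w].
In Python, from plant import ctrl, cams, order gives the robot as it stands.
- The arm moves only by the tool move_arm, never from a script. Its argument "plan" is one flat list of numbers, 7 for each row, row after row: the shift along the world's x, y, z in mm, then the turn, a rotation vector about the world's x, y, z in degrees, then the finger opening in mm, from 0 to 85.4. A call has 1 to 12 rows; each row shifts and turns the commanded pose from where the row before left it; what a row does not reach is not made up. A row lasts 1/10 s, in which the tool goes at most 50 mm and 8.59 degrees, less where a joint would pass 70% of its speed; a pose out of reach is approached as far as the arm can. A call is refused whole if a number of a shift passes 50 or a number of a turn 8.59, either way. A call with a gripper value outside its range is refused whole. The fingers move at their own pace and stop on an object; "newtons" is the grip in N (left out, the last holds). Time passes only in rows, so rows that do not move let the fingers close. It gives the time, the measured TCP pose, the force, the opening and the grip force at its end, in the units of the state.
- ctrl.get_state(): the state, without advancing time (a new reading comes with each control period).
- cams.read_camera(name): name is "side" or "top"; returns a dict with "color" (384x512x3 uint8, red, green, blue), "fov_y" (degrees; the focal length in pixels is half the picture's height over the tangent of half this angle, whatever the lens; pixels are square), "cx", "cy" (the principal point, pixels), "k1" (the pictures are not rectified: a ray, as slopes to the right and down, at radius r is drawn at 1 + k1 r^2 times it, then the intrinsics apply), "origin" and "orientation" of the camera in the world. Camera axes: x right, y up, looking along -z (the intrinsics and any distortion apply to the point x, -y, -z); pixel columns grow to the right and rows downward; lengths in m; the calibration is good to about 2 mm. A picture is of the moment at which its call begins. There is no depth.
- order.sign_off(): hands the job in; it is judged then, once.
The state is a dict: "time": time; "qpos": joint angles; "dq": joint speeds; "joint_efforts": joint torques, N m; "eef_pos": TCP position; "tcp_rot": TCP orientation; "contact_force": force on the tool from outside, world axes, zero at the start; "wrist_torque": the same for the moment, N m; "opening": opening from 0.0 (shut) to 1.0 (fully open); "finger_force": force on a finger pad.
Only numpy, scipy, OpenCV 4.12 (cv2) and the standard library are available. Lean on these libraries where they do the work, as an engineer would, in place of code of your own. Each camera call takes 0.05 s, during which the arm holds its last target. There are 200 camera calls.

TASK

One of the two identical-looking green blanks is steel and the other aluminium, which must never be ground: stand one on each pan of the pivot balance and let go, so that the pan that drops shows which is steel. Leave the aluminium blank on its pan and stand the steel one upright in the middle of the red pad inside the blue grinding bay. Then push the yellow spark gate shut until its sprung latch tongue is felt to snap in behind the brass strike, which may be set a little deeper or shallower than it looks, and the gate holds by itself; do not slam it or force it (30 N at most) once it is home, and leave the things lying around alone.

Things in the scene. Friction and masses are not known exactly. Their poses are not given: they have to be found in the camera images.
- blank_a: One of two identical green-painted square blanks, 28 x 28 mm and 50 mm tall, standing upright; only the weight tells steel (about 0.31 kg) from aluminium (about 0.11 kg), and either may be at either place. Origin at the centre of its underside, z up along its length, x and y square to its sides.
- blank_b: The other green-painted blank, same size and look, same origin and axes.
- balance: Pivot balance fixed to the bench: grey base 100 x 130 mm with two uprights, a beam that rocks on a pivot 66 mm above the bench, a square steel pan on each end, and a red needle in front of a white plate above the pivot (plate's top 131 mm above the bench). Origin on the bench under the pivot; the beam lies along its y axis, left pan at +y, right pan at -y.
- beam (a joint): Tilt of the balance beam, rad: 0 level when empty, positive when the left (+y) pan is down, negative when the right pan is down; stops at -0.09 and +0.09. It swings freely: the weight of one blank takes its pan to the stop, pans going 9 mm up or down.
- pan_left (a point): Centre of the upper surface of the left pan, which rides on the beam 100 mm from the pivot (surface 74 mm above the bench when level). The pan is 68 x 68 mm outside, 62 x 62 mm inside, with a rim 5 mm high; it tilts with the beam.
- pan_right (a point): Centre of the upper surface of the right pan, the same as the left one.
- bay: Grinding bay fixed to the bench: blue sheet-steel box, open at the top, 110 mm high, about 203 mm wide (y) and 172 mm deep (x), walls 3 mm. Origin on the bench at its centre; its open front faces its -x side (towards the robot) and is closed by the gate.
- pad (a point): Centre of the upper surface of the red pad in the bay, 70 x 70 mm, surface 12 mm above the bench, 10 mm behind the bay's centre; axes as the bay's.
- gate (a joint): Angle of the yellow gate, rad: 0 square across the bay's front, positive open, swinging out towards the robot about its upright hinge at the front left (+y) corner of the bay, to at most 1.6; negative pushed inwards. Its hinge is damped; a weak spring slowly swings it ajar (to about 0.6) if let go unlatched. Latched it stands anywhere from -0.08 to +0.07, as the keeper is set.
- tongue (a joint): How far the latch tongue is pressed back, m: 0 fully out. Steel, sloped 45 degrees, spring 2 to 4 N, sticks 10 mm out of the gate's free edge, 62 mm above the bench. It meets the strike about 0.09 rad before latching, must go back 7 mm, and snaps out about 0.015 rad before the gate meets the stop. Riding over takes 4 to 11 N at gate_push, then the push goes slack for a few mm until the stop.
- gate_hinge (a point): Top of the gate's hinge axis, 132 mm above the bench. Its axes turn with the gate: -y runs along the gate to its free edge (gate 180 mm long), -x is the outward normal of its outer face. The gate is 12 mm thick (outer face 6 mm from the hinge axis) and spans 12 to 132 mm above the bench.
- gate_push (a point): Where to push: on the gate's outer face at its upper edge, 130 mm from the hinge axis, 132 mm above the bench, over the bright steel plate (55 to 115 mm above the bench); axes as gate_hinge. Some 55 mm farther along stands the brass strike, 42 to 82 mm above the bench; strike and black rubber stop are one keeper, set in or out by up to 11 mm, which no pose tells: feel for it.
- wirebrush: Bystander: bench brush lying to the left; leave it.
- tin: Bystander: tin 60 mm in diameter and 70 mm tall, standing beyond the balance; leave it. Origin at its underside.
- weldframe: Bystander: welded steel frame 160 x 100 x 20 mm lying to the right; leave it. Origin at the centre of its underside.
Mind the look-alikes: they are no part of the job. What is shaped like the blank_a but white is not meant. What is shaped like the blank_b but purple is not meant.

How it is judged:
By the outcome, as a careful person would: the job done as asked, in the order asked, and still so for the second after the job is handed in, with the robot touching nothing.
It also fails if it takes over 72 s, if anything falls off the work surface, if the arm or the gripper's body presses on something with over 40 N, if the wrist force passes 120 N, or if a joint passes its speed limit or range.

## Working session

There is one attempt and no reset: what is moved stays moved. The work goes in short steps, Python scripts to look and compute and a tool call to move; the robot and the scene stay as the last step left them, time stands still between calls to the robot, and variables do not carry over. Pictures are saved under pics/ and viewed, at most 10 in all, crops included, and the job is handed in when it is done.

Besides the shell and the picture viewer there is one more tool, called after "Request:" as a command line: name --argument value ..., lists and objects as JSON in quotes. move_arm: Moves the arm, as the interface text tells. Its arguments: {"type":"object","properties":{"plan":{"type":"array","items":{"type":"number"}},"newtons":{"type":"number"}},"required":["plan"]}

```bash
ls; mkdir -p pics; cat > h.py <<'E'
import numpy as np, cv2
from scipy.spatial.transform import Rotation as R
from plant import ctrl, cams, order
def grab(n, save=None):
    c=cams.read_camera(n)
    if save: cv2.imwrite('pics/'+save,c['color'][:,:,::-1])
    return c
def ray(c,u,v):
    f=c['color'].shape[0]/2/np.tan(np.radians(c['fov_y'])/2)
    K=np.array([[f,0,c['cx']],[0,f,c['cy']],[0,0,1.]])
    p=cv2.undistortPoints(np.array([[[u,v]]],float),K,np.array([c['k1'],0,0,0,0.]))[0,0]
    # k1 r^2 model same as opencv forward
    return np.array(c['origin']),R.from_quat(c['orientation']).apply([p[0],-p[1],-1])
def onz(c,u,v,z):
    o,d=ray(c,u,v); return o+d*(z-o[2])/d[2]
def proj(c,P):
    f=c['color'].shape[0]/2/np.tan(np.radians(c['fov_y'])/2)
    q=R.from_quat(c['orientation']).inv().apply(np.array(P)-c['origin'])
    s=np.array([q[0],-q[1]])/-q[2]; s=s*(1+c['k1']*(s@s)); return s*f+[c['cx'],c['cy']]
def blobs(c,lo,hi,amin=30):
    h=cv2.cvtColor(c['color'],cv2.COLOR_RGB2HSV); m=cv2.inRange(h,np.array(lo),np.array(hi))
    n,l,s,ce=cv2.connectedComponentsWithStats(m)
    return [(s[i],ce[i],(l==i).astype(np.uint8)) for i in range(1,n) if s[i][4]>=amin]
E
python3 - <<'E'
from h import *
for n in('top','side'):
    c=grab(n,n+'0.png'); print(n,{k:v for k,v in c.items() if k!='color'})
    for nm,lo,hi in(('green',(45,80,40),(80,255,255)),('yellow',(22,120,80),(35,255,255)),('red',(0,150,80),(6,255,255)),('blue',(95,120,50),(125,255,255))):
        for s,ce,m in blobs(c,lo,hi): print(nm,s,ce.round(1))
print(ctrl.get_state())
a=[cv2.imread(f'pics/{n}0.png') for n in('top','side')]
E
```

```text
pics
top {'fov_y': 48.27491846933955, 'cx': 256.3546569390519, 'cy': 190.0713027202865, 'k1': -0.00851178192949786, 'origin': array([0.2716889 , 0.00328972, 1.51151841]), 'orientation': array([ 0.07131256, -0.0665546 , -0.69714545,  0.71026279])}
green [312 221  10   9  80] [316.8 224.9]
green [288 225   9   9  75] [292.  229.1]
yellow [199 196  39  43 233] [217.8 217.5]
red [392 129  10  10  84] [396.5 133.1]
red [204 157  25  25 362] [216.  168.9]
blue [179 131  54  32 530] [205.4 146.6]
blue [234 143  15  30  43] [241.3 157.6]
blue [250 171   8  15  48] [254.4 177.1]
blue [ 453  295   59   45 1481] [479.9 316.3]
side {'fov_y': 46.26713180955207, 'cx': 241.34565802646415, 'cy': 192.50004642420728, 'k1': -0.06421571189061108, 'origin': array([-0.28120438, -0.93699885,  0.83359675]), 'orientation': array([ 0.47088409, -0.17479757, -0.31591538,  0.80492947])}
green [230 237  12  19 189] [235.7 245.8]
green [254 247  12  21 208] [259.5 256.7]
red [218 188  24  13 188] [230.1 193.7]
red [406 251  14   8  81] [412.7 254.9]
blue [  24  101   61   52 1949] [ 52.9 127.6]
blue [ 197  158   63   40 1302] [224.3 173.3]
blue [245 169  18  48 420] [253.1 191.6]
{'time': 0.1, 'qpos': array([ 9.97982395e-01,  2.87113270e-01,  1.57802818e+00,  4.00347490e-06,
        1.27860501e+00, -1.50017359e-01]), 'dq': array([-0.00030714, -0.0026642 , -0.00315035, -0.00028383,  0.00097549,
       -0.00046284]), 'joint_efforts': array([ 1.37963256e-03, -4.07294726e+01, -2.93699777e+01, -1.55431808e-04,
        3.42404521e-03,  2.06903806e-06]), 'eef_pos': array([0.27661837, 0.61506625, 0.23006268]), 'tcp_rot': array([ 2.09827707e-01,  9.77737784e-01, -1.00665534e-03, -3.82584397e-04]), 'contact_force': array([-0.30456852, -0.4349788 , -0.04604144]), 'wrist_torque': array([0.00180363, 0.03080009, 0.00665184]), 'finger_force': 0.0, 'opening': 0.9991599620007973}
```

View pics/top0.png

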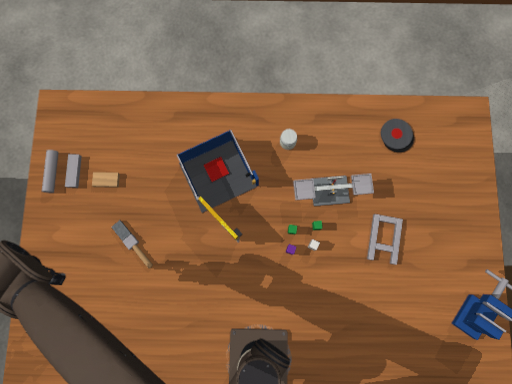

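View pics/side0.png

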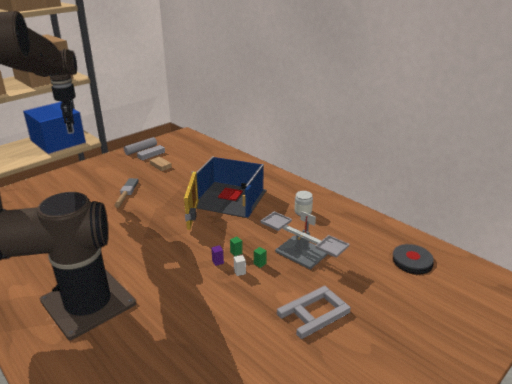

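The top view shows the green blanks at (317,225) and (292,229), with purple and white decoys just below. The balance is at (333,188), the bay with its red pad at (217,169), and the open gate runs from (201,198) to (238,236). I'll zoom in next.

```bash
cat > m.py <<'E'
from h import *
a=cv2.imread('pics/top0.png'); b=cv2.imread('pics/side0.png')
z=lambda im,x,y,w,h,k:cv2.resize(im[y:y+h,x:x+w],None,fx=k,fy=k,interpolation=cv2.INTER_CUBIC)
top=np.hstack([z(a,170,125,100,75,4),z(a,280,165,100,75,4)])
bot=np.hstack([z(b,180,150,100,75,4),z(b,220,205,100,75,4)]) if 0 else np.hstack([z(a,190,190,100,75,4),z(b,210,200,133,100,3)[:300,:400].copy() if 0 else z(b,215,200,100,75,4)])
cv2.imwrite('pics/z0.png',np.vstack([top,bot]))
c=cams.read_camera('top'); s=cams.read_camera('side')
for nm,lo,hi in(('green',(45,80,40),(80,255,255)),):
  for st,ce,m in blobs(c,lo,hi):
    v=c['color'].max(2)[m>0]; print('top V',np.percentile(v,[5,25,50,75,95]))
    print(onz(c,*ce,.05)[:2].round(4),[ (onz(c,*p,.05)[:2]).round(4).tolist() for p in cv2.boxPoints(cv2.minAreaRect(cv2.findNonZero(m)))])
  for st,ce,m in blobs(s,lo,hi):
    print('side base->',onz(s,*ce,.025)[:2].round(4))
for st,ce,m in blobs(c,(0,150,80),(6,255,255)):
    print('red',onz(c,*ce,.012).round(4),[ (onz(c,*p,.012)[:2]).round(4).tolist() for p in cv2.boxPoints(cv2.minAreaRect(cv2.findNonZero(m)))])
for st,ce,m in blobs(c,(22,120,80),(35,255,255)):
    r=cv2.minAreaRect(cv2.findNonZero(m)); print('gate',r,[ (onz(c,*p,.132)[:2]).round(4).tolist() for p in cv2.boxPoints(r)])
E
python3 m.py
```

```text
top V [ 65.9 117.  138.  140.  143. ]
[ 0.443  -0.1932] [[0.4561, -0.1768], [0.4567, -0.2076], [0.4292, -0.2073], [0.4287, -0.1766]]
top V [ 82.9 120.  140.  141.  143. ]
[ 0.4271 -0.1084] [[0.4409, -0.0946], [0.4414, -0.122], [0.414, -0.122], [0.4135, -0.0947]]
side base-> [ 0.4335 -0.1077]
side base-> [ 0.4485 -0.1947]
red [ 0.7901 -0.4928  0.012 ] [[0.8056, -0.477], [0.8062, -0.51], [0.7717, -0.5084], [0.7711, -0.4755]]
red [0.6435 0.1635 0.012 ] [[0.6602, 0.2104], [0.6917, 0.1486], [0.628, 0.1173], [0.597, 0.1788]]
gate ((217.8795623779297, 217.61264038085938), (55.995330810546875, 4.405186653137207), 46.909156799316406) [[0.5123, 0.2084], [0.5225, 0.1983], [0.3912, 0.0693], [0.3813, 0.0794]]
```

View pics/z0.png

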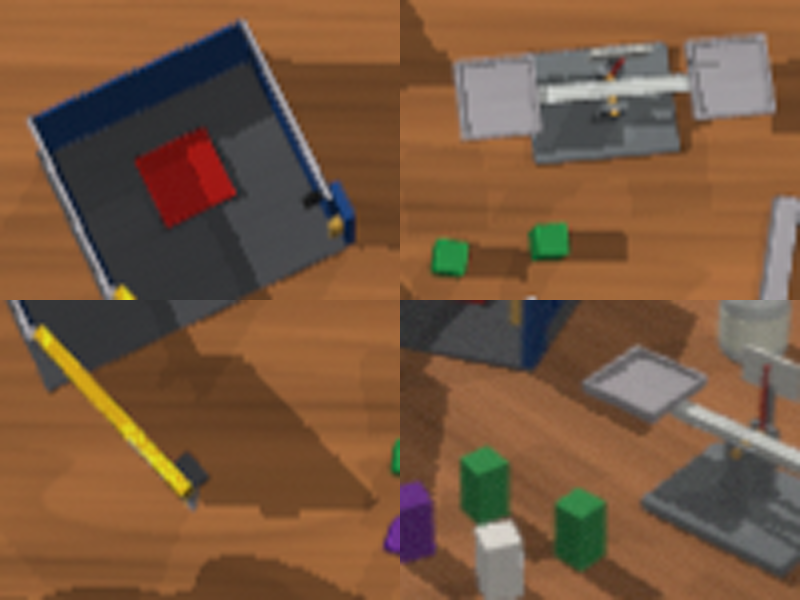

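The zoom shows the L blank top at about (292,229) and the R blank top at about (317,225). The left pan centre is at (304,189), the right pan at (362,184), and the bay is yawed by about 27°. The gate is about 72° open. Now for refined numbers.

```bash
cat > m2.py <<'E'
from h import *
c=cams.read_camera('top'); s=cams.read_camera('side')
def ang(m):  # yaw from minAreaRect of upscaled
    r=cv2.minAreaRect(cv2.findNonZero(m)); return r
h=cv2.cvtColor(cv2.resize(c['color'],None,fx=4,fy=4,interpolation=cv2.INTER_CUBIC),cv2.COLOR_RGB2HSV)
m=cv2.inRange(h,np.array((45,80,128)),np.array((80,255,255)))
n,l,st,ce=cv2.connectedComponentsWithStats(m)
for i in range(1,n):
    if st[i][4]>300:
        r=cv2.minAreaRect(cv2.findNonZero((l==i).astype(np.uint8)))
        f=lambda p:onz(c,(p[0]+.5)/4-.5,(p[1]+.5)/4-.5,.05)[:2]
        b=[f(p) for p in cv2.boxPoints(r)]; d=b[1]-b[0]
        print('top',f(ce[i]).round(4),f(r[0]).round(4),'size',[np.linalg.norm(b[1]-b[0]).round(4),np.linalg.norm(b[2]-b[1]).round(4)],'yaw',(np.degrees(np.arctan2(d[1],d[0]))%90).round(1))
h=cv2.cvtColor(cv2.resize(s['color'],None,fx=4,fy=4,interpolation=cv2.INTER_CUBIC),cv2.COLOR_RGB2HSV)
m=cv2.inRange(h,np.array((45,80,40)),np.array((80,255,255)))
n,l,st,ce=cv2.connectedComponentsWithStats(m)
for i in range(1,n):
    if st[i][4]>300:
        p=(ce[i]+.5)/4-.5; print('side',onz(s,*p,.0265)[:2].round(4))
P=lambda u,v,x0,y0,ox,oy,z:onz(c,(u-ox+.5)/4-.5+x0,(v-oy+.5)/4-.5+y0,z)[:2]
L=np.mean([P(u,v,280,165,400,0,.079) for u,v in((455,62),(533,53),(541,133),(461,140))],0)
Rr=np.mean([P(u,v,280,165,400,0,.079) for u,v in((686,41),(765,34),(775,110),(692,120))],0)
d=L-Rr; print('pans',L.round(4),Rr.round(4),np.linalg.norm(d),'beam yaw',np.degrees(np.arctan2(-d[0],d[1])))
# side check of left pan: corners in crop
Ls=np.mean([onz(s,(u-400+.5)/4-.5+215,(v-300+.5)/4-.5+200,.079)[:2] for u,v in((583,382),(637,346),(707,380),(653,420))],0); print('Lpan side',Ls)
for st_,ce_,mm in blobs(s,(0,150,80),(6,255,255)): print('red side',onz(s,*ce_,.012).round(4))
bc=[P(u,v,170,125,0,0,.11) for u,v in((30,118),(243,21))]; print('bay back corners top',bc)
E
python3 m2.py
```

```text
top [ 0.4456 -0.1957] [ 0.4461 -0.1951] size [np.float64(0.0257), np.float64(0.0249)] yaw 1.1
top [ 0.4294 -0.1091] [ 0.4295 -0.1094] size [np.float64(0.0258), np.float64(0.0262)] yaw 80.4
side [ 0.432  -0.1093]
side [ 0.4468 -0.1968]
pans [ 0.5622 -0.1466] [ 0.5839 -0.3447] 0.19927968938555102 beam yaw 6.241914500433539
Lpan side [ 0.5624213  -0.14909392]
red side [0.642  0.1586 0.012 ]
red side [ 0.7934 -0.4915  0.012 ]
bay back corners top [array([0.66832217, 0.28677221]), array([0.75773421, 0.10860326])]
```

Request:
move_arm --plan '[20, -40, 0, 0, 0, 0, 60, 20, -40, 0, 0, 0, 3, 60, 20, -40, 0, 0, 0, 3, 60, 20, -40, 0, 0, 0, 3, 60, 20, -40, 0, 0, 0, 3, 60, 20, -40, 0, 0, 0, 2.6, 60, 20, -40, 0, 0, 0, 0, 60, 20, -40, 0, 0, 0, 0, 60, 13, -40, 0, 0, 0, 0, 60, 0, -40, 0, 0, 0, 0, 60, 0, -40, 0, 0, 0, 0, 60, 0, -40, 0, 0, 0, 0, 60]'

```text
time: 1.5
eef_pos: [0.4498, 0.134, 0.2315]
tcp_rot: [0.084, 0.996, 0.0, 0.0]
contact_force: [0.3, 0.4, 0.3]
opening: 0.703
finger_force: 0.0
```

Request:
move_arm --plan '[0, -45, 0, 0, 0, 0, 60, -5, -45, 0, 0, 0, 0, 60, -5, -45, -20, 0, 0, 0, 60, -4, -45, -30, 0, 0, 0, 60, -5, -45, -30, 0, 0, 0, 60, 0, -19, -30, 0, 0, 0, 60, 0, 0, -20, 0, 0, 0, 60, 0, 0, 0, 0, 0, 0, 60, 0, 0, 0, 0, 0, 0, 60]'

```text
time: 2.4
eef_pos: [0.4317, -0.1013, 0.1063]
tcp_rot: [0.084, 0.996, 0.0, -0.0]
contact_force: [1.6, -0.5, -0.6]
opening: 0.705
finger_force: 0.0
```

Request:
move_arm --plan '[0, -8, -10, 0, 0, 0, 60, -1, 0, -20, 0, 0, 0, 60, 0, 0, -20, 0, 0, 0, 60, 0, 0, -20, 0, 0, 0, 60, 0, 0, -15, 0, 0, 0, 60, 0, 0, -3, 0, 0, 0, 60, 0, 0, 0, 0, 0, 0, 60]'

```text
time: 3.1
eef_pos: [0.431, -0.1094, 0.0183]
tcp_rot: [0.084, 0.997, -0.0, 0.0]
contact_force: [-0.4, 0.2, -0.4]
opening: 0.699
finger_force: 0.0
```

Close (with z −2), then lift.

Request:
move_arm --plan '[0, 0, -2, 0, 0, 0, 20, 0, 0, 0, 0, 0, 0, 20, 0, 0, 0, 0, 0, 0, 20, 0, 0, 0, 0, 0, 0, 20, 0, 0, 0, 0, 0, 0, 20, 0, 0, 0, 0, 0, 0, 20]' --newtons 40

```text
time: 3.7
eef_pos: [0.4315, -0.1098, 0.017]
tcp_rot: [0.084, 0.996, -0.0, 0.001]
contact_force: [0.4, 0.5, 4.5]
opening: 0.322
finger_force: 39.9
```

Request:
move_arm --plan '[0, 0, 10, 0, 0, 0, 20, 0, 0, 30, 0, 0, 0, 20, 0, 0, 40, 0, 0, 0, 20, 0, 0, 40, 0, 0, 0, 20, 0, 0, 0, 0, 0, 0, 20, 0, 0, 0, 0, 0, 0, 20, 0, 0, 0, 0, 0, 0, 20]'

```text
time: 4.4
eef_pos: [0.4292, -0.1086, 0.1343]
tcp_rot: [0.084, 0.996, 0.001, -0.002]
contact_force: [-0.4, 0.7, -1.7]
opening: 0.321
finger_force: 39.3
```

Request:
move_arm --plan '[10, -3, 0, 0, 0, 2, 20, 25, -8, 0, 0, 0, 4, 20, 30, -10, 0, 0, 0, 4, 20, 30, -8, 0, 0, 0, 4, 20, 25, -7, 0, 0, 0, 2, 20, 13, -3, 0, 0, 0, 0, 20, 0, 0, 0, 0, 0, 0, 20, 0, 0, 0, 0, 0, 0, 20]'

```text
time: 5.2
eef_pos: [0.5621, -0.1477, 0.1337]
tcp_rot: [-0.056, 0.998, 0.001, -0.002]
contact_force: [-0.2, -0.4, -1.1]
opening: 0.325
finger_force: 39.2
```

```bash
python3 - <<'E'
from h import *
F=[]
for i in range(6):
    grab('top'); F.append(ctrl.get_state()['contact_force'])
s=ctrl.get_state();print(np.mean(F,0),np.std(F,0),s['eef_pos'])
a=grab('top')['color'][140:250,270:400,::-1]; b=grab('side')['color'][190:290,210:360,::-1]
z=lambda im:cv2.resize(im,(400,300),interpolation=cv2.INTER_CUBIC)
cv2.imwrite('pics/p1.png',np.hstack([z(a),z(b)]))
E
```

```text
[-0.29616408  0.43389273 -1.07592359] [0.35269067 0.41689123 0.39386985] [ 0.56308672 -0.14815058  0.13608079]
```

View pics/p1.png

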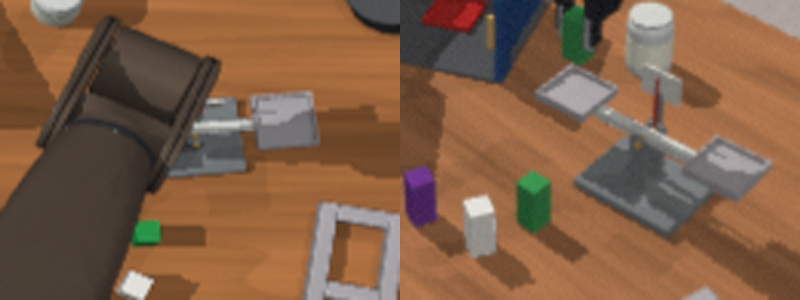

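The L blank is held upright over the left pan (side view at about (575,35)) and weighs about 1.1 N, so it's probably the aluminium one. I'll lower it now.

Request:
move_arm --plan '[0, 0, -15, 0, 0, 0, 20, 0, 0, -15, 0, 0, 0, 20, 0, 0, -8, 0, 0, 0, 20, 0, 0, -4, 0, 0, 0, 20, 0, 0, -3, 0, 0, 0, 20, 0, 0, -3, 0, 0, 0, 20, 0, 0, -2, 0, 0, 0, 20, 0, 0, -1, 0, 0, 0, 20, 0, 0, 0, 0, 0, 0, 20, 0, 0, 0, 0, 0, 0, 20]'

```text
time: 6.6
eef_pos: [0.5638, -0.1484, 0.0853]
tcp_rot: [-0.056, 0.998, -0.0, 0.0]
contact_force: [-0.1, -0.3, -1.1]
opening: 0.322
finger_force: 39.3
```

Request:
move_arm --plan '[0, 0, -1, 0, 0, 0, 20, 0, 0, -1, 0, 0, 0, 20, 0, 0, -1, 0, 0, 0, 20, 0, 0, -1, 0, 0, 0, 20, 0, 0, 0, 0, 0, 0, 20]'

```text
time: 7.1
eef_pos: [0.5641, -0.1485, 0.0832]
tcp_rot: [-0.056, 0.998, -0.0, -0.0]
contact_force: [-3.8, 2.0, 8.5]
opening: 0.319
finger_force: 40.0
```

Request:
move_arm --plan '[0, 0, 1, 0, 0, 0, 20, 0, 0, 0, 0, 0, 0, 34, 0, 0, 0, 0, 0, 0, 50, 0, 0, 0, 0, 0, 0, 55, 0, 0, 0, 0, 0, 0, 55, 0, 0, 20, 0, 0, 0, 55, 0, 0, 40, 0, 0, 0, 55, 0, 0, 40, 0, 0, 0, 55, 0, 0, 0, 0, 0, 0, 55]'

```text
time: 8.0
eef_pos: [0.5674, -0.15, 0.1894]
tcp_rot: [-0.056, 0.998, -0.003, 0.006]
contact_force: [0.4, -0.1, 0.1]
opening: 0.642
finger_force: 0.0
```

Request:
move_arm --plan '[-25, -10, 0, 0, 0, -2, 60, -35, -14, 0, 0, 0, -3, 60, -35, -14, 0, 0, 0, 0, 60, -23, -9, -20, 0, 0, 0, 60, 0, 0, -40, 0, 0, 0, 60, 0, 0, -40, 0, 0, 0, 60, 0, 0, 0, 0, 0, 0, 60, 0, 0, 0, 0, 0, 0, 60]'

```text
time: 8.8
eef_pos: [0.4453, -0.1951, 0.0817]
tcp_rot: [-0.012, 1.0, 0.001, -0.001]
contact_force: [-0.0, -0.5, 0.4]
opening: 0.701
finger_force: 0.0
```

```bash
python3 - <<'E'
from h import *
a=grab('top')['color'][140:250,270:400,::-1]; b=grab('side')['color'][190:290,210:360,::-1]
z=lambda im:cv2.resize(im,(400,300),interpolation=cv2.INTER_CUBIC)
cv2.imwrite('pics/p2.png',np.hstack([z(a),z(b)])); print(ctrl.get_state()['eef_pos'])
E
```

```text
[ 0.44717544 -0.19627675  0.08418314]
```

View pics/p2.png

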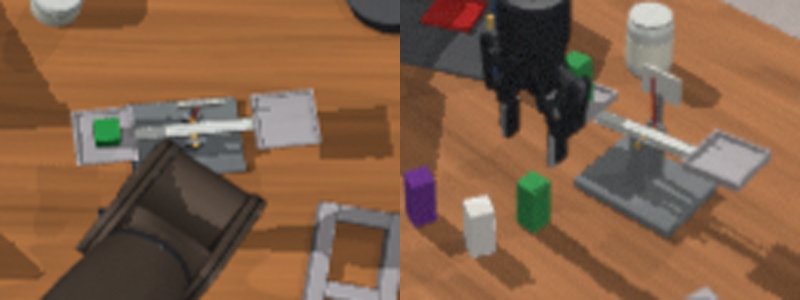

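The blank stands upright on the dropped left pan (top crop (107,132)). The gripper is directly above the R blank (side crop (533,200)).

Request:
move_arm --plan '[0, 0, -20, 0, 0, 0, 60, 0, 0, -25, 0, 0, 0, 60, 0, 0, -15, 0, 0, 0, 60, 0, 0, -6, 0, 0, 0, 60, 0, 0, 0, 0, 0, 0, 60, 0, 0, 0, 0, 0, 0, 20, 0, 0, 0, 0, 0, 0, 20, 0, 0, 0, 0, 0, 0, 20, 0, 0, 0, 0, 0, 0, 20, 0, 0, 0, 0, 0, 0, 20, 0, 0, 0, 0, 0, 0, 20]' --newtons 50

```text
time: 10.0
eef_pos: [0.4468, -0.1961, 0.0176]
tcp_rot: [-0.012, 1.0, -0.001, 0.001]
contact_force: [-0.8, 0.6, 5.8]
opening: 0.324
finger_force: 49.5
```

Request:
move_arm --plan '[0, 0, 10, 0, 0, 0, 20, 0, 0, 30, 0, 0, 0, 20, 0, 0, 40, 0, 0, 0, 20, 0, 0, 40, 0, 0, 0, 20, 0, 0, 10, 0, 0, 0, 20, 0, 0, 0, 0, 0, 0, 20, 0, 0, 0, 0, 0, 0, 20]'

```text
time: 10.7
eef_pos: [0.4443, -0.1944, 0.1438]
tcp_rot: [-0.012, 1.0, 0.001, -0.002]
contact_force: [0.6, -0.5, -2.3]
opening: 0.323
finger_force: 49.3
```

Request:
move_arm --plan '[10, -11, 0, 0, 0, 1, 20, 25, -27, 0, 0, 0, 2, 20, 33, -36, 0, 0, 0, 2, 20, 33, -36, 0, 0, 0, 0, 20, 25, -27, 0, 0, 0, 0, 20, 12, -13, 0, 0, 0, 0, 20, 0, 0, 0, 0, 0, 0, 20, 0, 0, 0, 0, 0, 0, 20, 0, 0, 0, 0, 0, 0, 20]'

```text
time: 11.6
eef_pos: [0.5822, -0.3438, 0.1437]
tcp_rot: [-0.056, 0.998, 0.002, -0.002]
contact_force: [0.7, -0.4, -2.3]
opening: 0.329
finger_force: 49.3
```

Request:
move_arm --plan '[0, 0, -15, 0, 0, 0, 20, 0, 0, -15, 0, 0, 0, 20, 0, 0, -3, 0, 0, 0, 20, 0, 0, 0, 0, 0, 0, 20, 0, 0, 0, 0, 0, 0, 20]'

```text
time: 12.1
eef_pos: [0.5837, -0.3453, 0.1131]
tcp_rot: [-0.056, 0.998, -0.0, 0.0]
contact_force: [0.8, 0.0, -2.4]
opening: 0.324
finger_force: 49.4
```

Request:
move_arm --plan '[0, 0, -7, 0, 0, 0, 20, 0, 0, -3, 0, 0, 0, 20, 0, 0, -2, 0, 0, 0, 20, 0, 0, -2, 0, 0, 0, 20, 0, 0, -2, 0, 0, 0, 20, 0, 0, -2, 0, 0, 0, 20, 0, 0, -2, 0, 0, 0, 20, 0, 0, -2, 0, 0, 0, 20, 0, 0, -2, 0, 0, 0, 20, 0, 0, -2, 0, 0, 0, 20, 0, 0, 0, 0, 0, 0, 20]'

```text
time: 13.2
eef_pos: [0.5836, -0.3452, 0.0867]
tcp_rot: [-0.056, 0.998, 0.0, -0.0]
contact_force: [-0.5, -0.4, -1.1]
opening: 0.322
finger_force: 49.6
```

Descend to the stop.

Request:
move_arm --plan '[0, 0, -2, 0, 0, 0, 20, 0, 0, -1, 0, 0, 0, 20, 0, 0, -1, 0, 0, 0, 20, 0, 0, -1, 0, 0, 0, 20, 0, 0, 0, 0, 0, 0, 20, 0, 0, 0, 0, 0, 0, 20]'

```text
time: 13.8
eef_pos: [0.5837, -0.3454, 0.0837]
tcp_rot: [-0.056, 0.998, 0.0, -0.0]
contact_force: [-1.8, 1.5, 5.3]
opening: 0.322
finger_force: 50.7
```

Request:
move_arm --plan '[0, 0, 1, 0, 0, 0, 20, 0, 0, 0, 0, 0, 0, 36, 0, 0, 0, 0, 0, 0, 50, 0, 0, 0, 0, 0, 0, 55, 0, 0, 0, 0, 0, 0, 55, 0, 0, 25, 0, 0, 0, 55, 0, 0, 40, 0, 0, 0, 55, 0, 0, 15, 0, 0, 0, 55, 0, 0, 0, 0, 0, 0, 55, 0, 0, 0, 0, 0, 0, 55, 0, 0, 0, 0, 0, 0, 55, 0, 0, 0, 0, 0, 0, 55]'

```text
time: 15.0
eef_pos: [0.5827, -0.3446, 0.1604]
tcp_rot: [-0.056, 0.998, 0.001, -0.002]
contact_force: [-0.2, 0.3, -1.2]
opening: 0.641
finger_force: 0.0
```

```bash
python3 - <<'E'
from h import *
for i in range(10): a=grab('top')
a=a['color'][140:250,270:400,::-1]; b=grab('side')['color'][190:290,230:380,::-1]
z=lambda im:cv2.resize(im,(400,300),interpolation=cv2.INTER_CUBIC)
cv2.imwrite('pics/p3.png',np.hstack([z(a),z(b)])); print(ctrl.get_state()['eef_pos'])
E
```

```text
[ 0.58367584 -0.34538477  0.16313586]
```

View pics/p3.png

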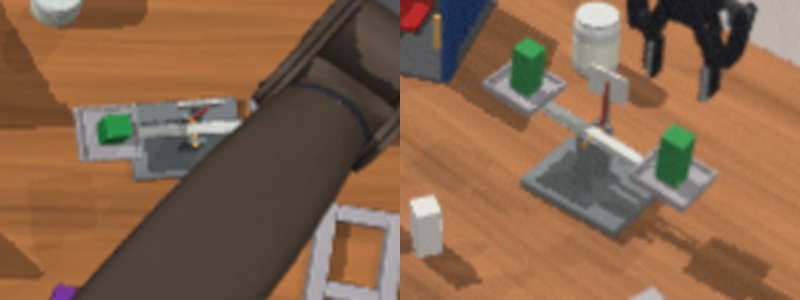

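The right pan is down with the R blank on it (side crop (676,155)) and the left pan is up, so R is the steel one. Next I tilt the tool to match the pan (5°), lower it and grip.

Request:
move_arm --plan '[0, 0, -15, 2.6, 0.3, 0, 55, 0, -2, -20, 2.5, 0.3, 0, 55, 0, 0, -20, 0, 0, 0, 55, 0, 0, -15, 0, 0, 0, 55, 0, 0, -9, 0, 0, 0, 55, 0, 0, 0, 0, 0, 0, 55, 0, 0, 0, 0, 0, 0, 55]'

```text
time: 16.25
eef_pos: [0.584, -0.3474, 0.0847]
tcp_rot: [-0.056, 0.997, 0.044, -0.002]
contact_force: [-0.4, -0.6, 0.7]
opening: 0.648
finger_force: 0.0
```

Request:
move_arm --plan '[0, 0, 0, 0, 0, 0, 40, 0, 0, 0, 0, 0, 0, 30, 0, 0, 0, 0, 0, 0, 20, 0, 0, 0, 0, 0, 0, 20, 0, 0, 0, 0, 0, 0, 20, 0, 0, 0, 0, 0, 0, 20]'

```text
time: 16.85
eef_pos: [0.5843, -0.3477, 0.0855]
tcp_rot: [-0.056, 0.997, 0.044, -0.002]
contact_force: [-1.3, -0.1, 4.8]
opening: 0.314
finger_force: 50.5
```

Request:
move_arm --plan '[0, 0, 2, -1, -0.1, 0, 20, 0, 0, 2, -1, -0.1, 0, 20, 0, 0, 2, -1, -0.1, 0, 20, 0, 0, 2, -1, -0.1, 0, 20, 0, 0, 2, -1.1, -0.2, 0, 20, 0, 0, 2, 0, 0, 0, 20, 0, 0, 2, 0, 0, 0, 20, 0, 0, 2, 0, 0, 0, 20, 0, 0, 2, 0, 0, 0, 20, 0, 0, 2, 0, 0, 0, 20, 0, 0, 2, 0, 0, 0, 20, 0, 0, 2, 0, 0, 0, 20]'

```text
time: 18.05
eef_pos: [0.5835, -0.3475, 0.108]
tcp_rot: [-0.056, 0.998, -0.0, -0.0]
contact_force: [0.2, 0.3, -2.9]
opening: 0.322
finger_force: 49.6
```

Request:
move_arm --plan '[0, 0, 2, 0, 0, 0, 20, 0, 0, 4, 0, 0, 0, 20, 0, 0, 20, 0, 0, 0, 20, 0, 0, 35, 0, 0, 0, 20, 0, 0, 35, 0, 0, 0, 20, 0, 0, 25, 0, 0, 0, 20, 0, 0, 0, 0, 0, 0, 20, 0, 0, 0, 0, 0, 0, 20]'

```text
time: 18.85
eef_pos: [0.5835, -0.3473, 0.229]
tcp_rot: [-0.056, 0.998, -0.0, 0.0]
contact_force: [-0.3, 0.4, -4.2]
opening: 0.319
finger_force: 49.8
```

Request:
move_arm --plan '[3, 20, 0, 0, 0, 0, 20, 5, 40, 0, 0, 0, 2, 20, 5, 48, 0, 0, 0, 2, 20, 6, 48, 0, 0, 0, 2, 20, 6, 48, 0, 0, 0, 2, 20, 6, 48, 0, 0, 0, 2, 20, 6, 48, 0, 0, 0, 2, 20, 6, 48, 0, 0, 0, 2, 20, 6, 48, 0, 0, 0, 2, 20, 5, 48, 0, 0, 0, 2, 20, 4, 40, 0, 0, 0, 2, 20, 2, 25, 0, 0, 0, 0, 20]'

```text
time: 20.05
eef_pos: [0.6415, 0.1657, 0.2256]
tcp_rot: [-0.23, 0.973, 0.001, -0.003]
contact_force: [-0.4, -1.1, -3.3]
opening: 0.32
finger_force: 49.9
```

Request:
move_arm --plan '[0, 0, 0, 0, 0, 0, 20, 0, 0, 0, 0, 0, 0, 20, 0, 0, 0, 0, 0, 0, 20, 0, 0, -10, 0, 0, 0, 20, 0, 0, -25, 0, 0, 0, 20, 0, 0, -25, 0, 0, 0, 20, 0, 0, 0, 0, 0, 0, 20, 0, 0, 0, 0, 0, 0, 20]'

```text
time: 20.85
eef_pos: [0.6432, 0.1608, 0.1681]
tcp_rot: [-0.228, 0.974, 0.0, -0.001]
contact_force: [0.6, 0.8, -2.5]
opening: 0.32
finger_force: 49.8
```

```bash
python3 - <<'E'
from h import *
c=grab('top');s=grab('side')
a=c['color'][120:250,165:325,::-1]; b=s['color'][130:250,170:330,::-1]
z=lambda im:cv2.resize(im,None,fx=2.5,fy=2.5,interpolation=cv2.INTER_CUBIC)
A=z(a);B=z(b);B=cv2.copyMakeBorder(B,0,A.shape[0]-B.shape[0],0,0,cv2.BORDER_CONSTANT)
cv2.imwrite('pics/p4.png',np.hstack([A,B])); print(ctrl.get_state()['eef_pos'],ctrl.get_state()['tcp_rot'])
for q in(c,s):
    for st,ce,m in blobs(q,(45,80,40),(80,255,255)): print(st,ce)
E
```

```text
[0.64470103 0.16123944 0.17080057] [-2.27747932e-01  9.73719079e-01 -2.00906369e-04  1.41193247e-03]
[300 183   9  11  81] [304.34567901 188.12345679]
[224 145  10  17 125] [228.184 153.224]
[270 207  12  19 196] [275.69897959 215.92346939]
```

View pics/p4.png

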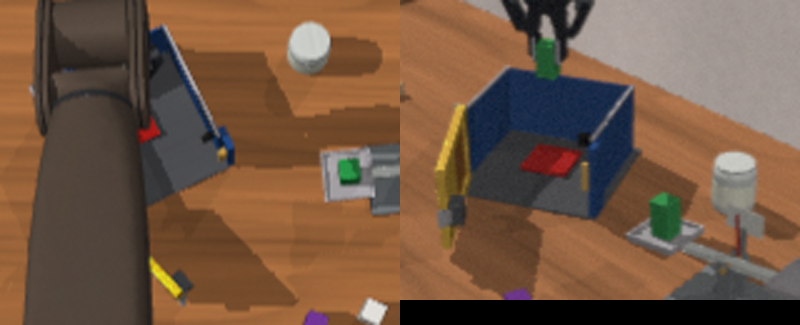

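The aluminium blank stands on the left pan (dropped side, crop (348,172)). The steel blank is held above the bay with the red pad clear below. Lowering.

Request:
move_arm --plan '[0, 0, -15, 0, 0, 0, 20, 0, 0, -30, 0, 0, 0, 20, 0, 0, -30, 0, 0, 0, 20, 0, 0, -30, 0, 0, 0, 20, 0, 0, -18, 0, 0, 0, 20, 0, 0, -8, 0, 0, 0, 20, 0, 0, -3, 0, 0, 0, 20, 0, 0, 0, 0, 0, 0, 20, 0, 0, 0, 0, 0, 0, 20]'

```text
time: 21.85
eef_pos: [0.6451, 0.1618, 0.037]
tcp_rot: [-0.228, 0.974, -0.0, 0.002]
contact_force: [0.1, 0.6, -3.5]
opening: 0.321
finger_force: 49.9
```

Request:
move_arm --plan '[0, 0, -2, 0, 0, 0, 20, 0, 0, -1, 0, 0, 0, 20, 0, 0, -1, 0, 0, 0, 20, 0, 0, 0, 0, 0, 0, 20]'

```text
time: 22.25
eef_pos: [0.6443, 0.1617, 0.0327]
tcp_rot: [-0.228, 0.974, -0.0, 0.001]
contact_force: [-2.9, 0.6, 4.9]
opening: 0.318
finger_force: 50.8
```

Request:
move_arm --plan '[0, 0, 1, 0, 0, 0, 20, 0, 0, 0, 0, 0, 0, 36, 0, 0, 0, 0, 0, 0, 50, 0, 0, 0, 0, 0, 0, 55, 0, 0, 0, 0, 0, 0, 55, 0, 0, 20, 0, 0, 0, 55, 0, 0, 45, 0, 0, 0, 55, 0, 0, 50, 0, 0, 0, 55, 0, 0, 50, 0, 0, 0, 30, 0, 0, 30, 0, 0, 0, 0]'

```text
time: 23.25
eef_pos: [0.6452, 0.1619, 0.2326]
tcp_rot: [-0.228, 0.974, -0.0, 0.004]
contact_force: [0.4, -0.7, -0.2]
opening: 0.313
finger_force: 0.0
```

Request:
move_arm --plan '[-20, 0, 0, 0, 0, 0, 0, -45, 0, 0, 0, 0, 0, 0, -48, 1, 0, 0, 0, 0, 0, -48, 1, 0, 0, 0, 0, 0, -45, 1, 0, 0, 0, 0, 0, -28, 0, 0, 0, 0, 0, 0, 0, 0, 0, 0, 0, 0, 0, 0, 0, -20, 0, 0, 0, 0, 0, 0, -40, 0, 0, 0, 0, 0, 0, -20, 0, 0, 0, 0, 0, 0, 0, 0, 0, 0, 0, 0, 0, 0, 0, 0, 0, 0]'

```text
time: 24.45
eef_pos: [0.4105, 0.1646, 0.1475]
tcp_rot: [-0.228, 0.974, -0.0, 0.0]
contact_force: [-0.4, 0.4, -0.3]
opening: -0.001
finger_force: 0.0
```

```bash
python3 - <<'E'
from h import *
c=grab('top');s=grab('side')
a=c['color'][120:250,165:325,::-1]; b=s['color'][130:250,170:330,::-1]
z=lambda im:cv2.resize(im,None,fx=2.5,fy=2.5,interpolation=cv2.INTER_CUBIC)
A=z(a);B=z(b);B=cv2.copyMakeBorder(B,0,A.shape[0]-B.shape[0],0,0,cv2.BORDER_CONSTANT)
cv2.imwrite('pics/p5.png',np.hstack([A,B])); q=ctrl.get_state();print(q['eef_pos'],q['tcp_rot'],q['qpos'],q['opening'])
h=cv2.cvtColor(cv2.resize(c['color'],None,fx=4,fy=4,interpolation=cv2.INTER_CUBIC),cv2.COLOR_RGB2HSV)
m=cv2.inRange(h,np.array((45,80,128)),np.array((80,255,255)))
n,l,st,ce=cv2.connectedComponentsWithStats(m)
for i in range(1,n):
    if st[i][4]>300: p=(ce[i]+.5)/4-.5; print(p,onz(c,*p,.062),onz(c,*p,.115))
H=np.array([.516,.2005])
for th in (72,60,48,36,24,12,5,0,-5):
    t=np.radians(th); g=np.radians(-63.4-th); n_=g-np.pi/2; sp=11*abs(np.cos(t))+14.5*abs(np.sin(t))
    for r in(100,130): print(th,r,(H*1000+r*np.array([np.cos(g),np.sin(g)])+(6+sp)*np.array([np.cos(n_),np.sin(n_)])).round(0),end=' ')
    print()
E
```

```text
[0.41132992 0.16480158 0.1488662 ] [-2.28009280e-01  9.73657465e-01 -1.38342805e-04  1.69980460e-03] [ 1.51355587e-01 -1.57162278e-01  2.20201782e+00 -9.72035574e-06
  1.09332627e+00 -1.87950220e+00] 0.00255201462281022
[214.94547872 165.87433511] [0.64174895 0.16198546 0.062     ] [0.62821812 0.15618293 0.115     ]
[304.20449898 186.86988753] [ 0.57257309 -0.14908948  0.062     ] [ 0.5615716  -0.14351791  0.115     ]
72 100 [429. 147.] 72 130 [407. 126.] 
60 100 [441. 130.] 60 130 [424. 105.] 
48 100 [457. 116.] 48 130 [446.  88.] 
36 100 [477. 106.] 36 130 [472.  76.] 
24 100 [499. 100.] 24 130 [500.  70.] 
12 100 [522.  99.] 12 130 [530.  70.] 
5 100 [536. 101.] 5 130 [547.  73.] 
0 100 [546. 103.] 0 130 [559.  77.] 
-5 100 [553. 106.] -5 130 [569.  80.]
```

View pics/p5.png

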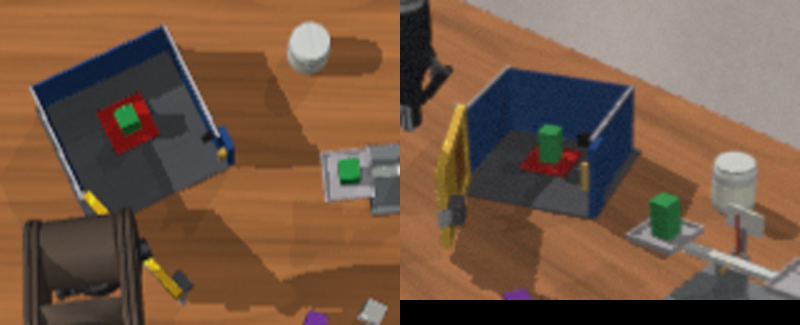

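The steel blank stands in the middle of the pad (top crop (126,118)), the aluminium one is on the left pan, and the gripper is outside the gate. Now I lower beside the gate and begin swinging it.

Request:
move_arm --plan '[0, 0, -20, 0, 0, 0, 0, 0, 0, -25, 0, 0, 0, 0, 0, 0, -13, 0, 0, 0, 0, 5, -5, 0, 0, 0, 0, 0, 5, -5, 0, 0, 0, 0, 0, 4, -4, 0, 0, 0, 0, 0, 4, -5, 0, 0, 0, 0, 0, 2, -8, 0, 0, 0, 0, 0, 2, -8, 0, 0, 0, 0, 0, 2, -8, 0, 0, 0, 0, 0]'

```text
time: 25.55
eef_pos: [0.4359, 0.122, 0.0912]
tcp_rot: [-0.228, 0.974, 0.001, 0.003]
contact_force: [0.1, 4.9, 5.3]
opening: -0.001
finger_force: 2.9
```

Request:
move_arm --plan '[5, -8, 0, 0, 0, 0, 0, 5, -8, 0, 0, 0, 0, 0, 5, -9, 0, 0, 0, 0, 0, 7, -7, 0, 0, 0, 0, 0, 8, -7, 0, 0, 0, 0, 0, 7, -7, 0, 0, 0, 0, 0, 9, -2, 0, 0, 0, 0, 0, 9, -2, 0, 0, 0, 0, 0, 10, -2, 0, 0, 0, 0, 0]'

```text
time: 26.45
eef_pos: [0.4986, 0.0693, 0.089]
tcp_rot: [-0.228, 0.974, 0.0, -0.001]
contact_force: [-2.7, 0.6, 1.9]
opening: 0.001
finger_force: 0.7
```

Request:
move_arm --plan '[8, 0, 0, 0, 0, 0, 0, 8, 0, 0, 0, 0, 0, 0, 8, 0, 0, 0, 0, 0, 0, 7, 0, 0, 0, 0, 0, 0, 0, 0, 0, 0, 0, 0, 0, 0, 0, 0, 0, 0, 0, 0]'

```text
time: 27.05
eef_pos: [0.5306, 0.0696, 0.0893]
tcp_rot: [-0.228, 0.974, -0.0, 0.001]
contact_force: [0.3, 0.1, 0.6]
opening: -0.002
finger_force: 0.0
```

Request:
move_arm --plan '[3, 1, 0, 0, 0, 0, 0, 3, 1, 0, 0, 0, 0, 0, 0, 0, 0, 0, 0, 0, 0, 0, 0, 0, 0, 0, 0, 0]'

```text
time: 27.45
eef_pos: [0.536, 0.0718, 0.0892]
tcp_rot: [-0.228, 0.974, -0.0, 0.001]
contact_force: [-0.3, 0.5, 0.4]
opening: -0.001
finger_force: 0.0
```

Request:
move_arm --plan '[1.8, 0.8, 0, 0, 0, 0, 0, 1.8, 0.8, 0, 0, 0, 0, 0, 0, 0, 0, 0, 0, 0, 0]'

```text
time: 27.75
eef_pos: [0.5395, 0.0734, 0.0891]
tcp_rot: [-0.228, 0.974, 0.0, 0.0]
contact_force: [-0.6, 0.3, 0.8]
opening: -0.001
finger_force: 0.0
```

Request:
move_arm --plan '[1.8, 0.8, 0, 0, 0, 0, 0, 1.8, 0.8, 0, 0, 0, 0, 0, 0, 0, 0, 0, 0, 0, 0]'

```text
time: 28.05
eef_pos: [0.5431, 0.075, 0.089]
tcp_rot: [-0.228, 0.974, 0.0, 0.0]
contact_force: [-0.4, 0.0, 0.6]
opening: 0.002
finger_force: 0.0
```

Request:
move_arm --plan '[1.8, 0.8, 0, 0, 0, 0, 0, 1.8, 0.8, 0, 0, 0, 0, 0, 0, 0, 0, 0, 0, 0, 0]'

```text
time: 28.35
eef_pos: [0.5459, 0.0761, 0.0889]
tcp_rot: [-0.228, 0.974, -0.0, -0.001]
contact_force: [-4.7, -2.3, 2.6]
opening: -0.001
finger_force: 0.0
```

Request:
move_arm --plan '[0.9, 0.4, 0, 0, 0, 0, 0, 0.9, 0.4, 0, 0, 0, 0, 0, 0, 0, 0, 0, 0, 0, 0]'

```text
time: 28.65
eef_pos: [0.5474, 0.0767, 0.0888]
tcp_rot: [-0.228, 0.974, -0.0, -0.002]
contact_force: [-4.8, -3.7, 2.4]
opening: 0.0
finger_force: 0.0
```

Request:
move_arm --plan '[0.9, 0.4, 0, 0, 0, 0, 0, 0.9, 0.4, 0, 0, 0, 0, 0, 0, 0, 0, 0, 0, 0, 0]'

```text
time: 28.95
eef_pos: [0.5498, 0.0781, 0.0887]
tcp_rot: [-0.228, 0.974, 0.0, -0.0]
contact_force: [-2.1, -1.6, -0.7]
opening: 0.0
finger_force: 0.0
```

Request:
move_arm --plan '[0.9, 0.4, 0, 0, 0, 0, 0, 0.9, 0.4, 0, 0, 0, 0, 0, 0, 0, 0, 0, 0, 0, 0]'

```text
time: 29.25
eef_pos: [0.5521, 0.0791, 0.089]
tcp_rot: [-0.228, 0.974, 0.0, 0.0]
contact_force: [-1.0, -1.0, -0.5]
opening: -0.001
finger_force: 0.0
```

Request:
move_arm --plan '[0.9, 0.4, 0, 0, 0, 0, 0, 0.9, 0.4, 0, 0, 0, 0, 0, 0, 0, 0, 0, 0, 0, 0]'

```text
time: 29.55
eef_pos: [0.5546, 0.0799, 0.0896]
tcp_rot: [-0.228, 0.974, -0.0, 0.001]
contact_force: [-0.9, 0.2, 0.1]
opening: 0.002
finger_force: 0.0
```

Request:
move_arm --plan '[0.9, 0.4, 0, 0, 0, 0, 0, 0, 0, 0, 0, 0, 0, 0]'

```text
time: 29.75
eef_pos: [0.5548, 0.0801, 0.0893]
tcp_rot: [-0.228, 0.974, -0.0, 0.0]
contact_force: [-0.0, -0.2, 0.3]
opening: 0.004
finger_force: 0.0
```

Request:
move_arm --plan '[0.9, 0.4, 0, 0, 0, 0, 0, 0, 0, 0, 0, 0, 0, 0]'

```text
time: 29.95
eef_pos: [0.5554, 0.0804, 0.089]
tcp_rot: [-0.228, 0.974, 0.0, -0.0]
contact_force: [-0.8, 0.6, 0.2]
opening: -0.001
finger_force: 0.0
```

Request:
move_arm --plan '[0.9, 0.4, 0, 0, 0, 0, 0, 0, 0, 0, 0, 0, 0, 0]'

```text
time: 30.15
eef_pos: [0.5556, 0.0806, 0.0889]
tcp_rot: [-0.228, 0.974, -0.0, -0.001]
contact_force: [-4.8, -2.1, 2.1]
opening: 0.003
finger_force: 0.0
```

Request:
move_arm --plan '[0.9, 0.4, 0, 0, 0, 0, 0, 0, 0, 0, 0, 0, 0, 0]'

```text
time: 30.35
eef_pos: [0.5556, 0.0807, 0.0885]
tcp_rot: [-0.228, 0.974, -0.0, -0.002]
contact_force: [-7.8, -3.5, 2.8]
opening: -0.002
finger_force: 0.0
```

Request:
move_arm --plan '[0.9, 0.4, 0, 0, 0, 0, 0, 0, 0, 0, 0, 0, 0, 0]'

```text
time: 30.55
eef_pos: [0.5555, 0.0807, 0.0884]
tcp_rot: [-0.228, 0.974, -0.0, -0.004]
contact_force: [-9.9, -5.3, 5.4]
opening: -0.0
finger_force: 0.0
```

Force rose, went slack, then a hard stop: the gate looks latched. I'll back off and check that it holds.

Request:
move_arm --plan '[-2, -1, 0, 0, 0, 0, 0, -5, -2.5, 0, 0, 0, 0, 0, -20, -10, 0, 0, 0, 0, 0, -30, -15, 0, 0, 0, 0, 0, -10, -5, 40, 0, 0, 0, 0, 0, 0, 45, 0, 0, 0, 0, 0, 0, 45, 0, 0, 0, 0, 0, -45, 10, 0, 0, 0, 0, 0, -45, 0, 0, 0, 0, 0, 0, -45, 0, 0, 0, 0, 0, 0, -45, 0, 0, 0, 0, 0, 0, 0, 0, 0, 0, 0, 0]'

```text
time: 31.75
eef_pos: [0.4916, -0.1364, 0.2297]
tcp_rot: [-0.225, 0.974, -0.001, 0.001]
contact_force: [1.0, 0.9, -0.4]
opening: 0.001
finger_force: 0.0
```

Request:
move_arm --plan '[0, 0, 0, 0, 0, 0, 0, 0, 0, 0, 0, 0, 0, 0, 0, 0, 0, 0, 0, 0, 0, 0, 0, 0, 0, 0, 0, 0, 0, 0, 0, 0, 0, 0, 0, 0, 0, 0, 0, 0, 0, 0, 0, 0, 0, 0, 0, 0, 0, 0, 0, 0, 0, 0, 0, 0, 0, 0, 0, 0, 0, 0, 0, 0, 0, 0, 0, 0, 0, 0]'

```text
time: 32.75
eef_pos: [0.4911, -0.1319, 0.229]
tcp_rot: [-0.228, 0.974, -0.0, 0.0]
contact_force: [0.8, 0.1, 0.0]
opening: -0.001
finger_force: 0.0
```

```bash
python3 - <<'E'
from h import *
for i in range(10): c=grab('top')
s=grab('side')
a=c['color'][120:250,165:325,::-1]; b=s['color'][130:250,170:330,::-1]
z=lambda im:cv2.resize(im,None,fx=2.5,fy=2.5,interpolation=cv2.INTER_CUBIC)
A=z(a);B=z(b);B=cv2.copyMakeBorder(B,0,A.shape[0]-B.shape[0],0,0,cv2.BORDER_CONSTANT)
cv2.imwrite('pics/p6.png',np.hstack([A,B])); q=ctrl.get_state();print(q['time'],q['eef_pos'])
for st,ce,m in blobs(c,(22,120,80),(35,255,255)):
    r=cv2.minAreaRect(cv2.findNonZero(m)); print('gate',r,[ (onz(c,*p,.132)[:2]).round(4).tolist() for p in cv2.boxPoints(r)])
E
```

```text
33.3 [ 0.49110988 -0.13184772  0.22902615]
gate ((225.3497314453125, 189.1967315673828), (10.870744705200195, 54.61985778808594), 67.10945129394531) [[0.5252, 0.2059], [0.5996, 0.0426], [0.566, 0.0279], [0.4922, 0.1906]]
```

View pics/p6.png

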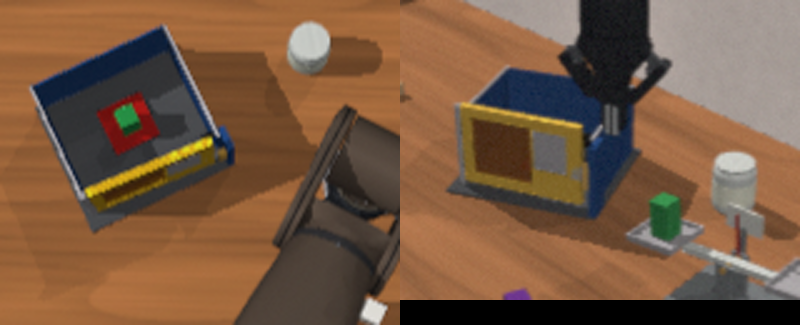

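The gate is still shut more than 2 s after release (top crop (150,172)), the steel blank is on the pad, and the aluminium one is on the left pan.

```bash
python3 - <<'E'
from h import *
for i in range(10): c=grab('top')
for st,ce,m in blobs(c,(22,120,80),(35,255,255)): print(cv2.minAreaRect(cv2.findNonZero(m)))
print(order.sign_off())
E
```

```text
((225.35528564453125, 189.21884155273438), (10.962610244750977, 54.619022369384766), 67.16634368896484)
the job is handed in; nothing more can be done
None
```

The job is handed in: the steel blank stands in the middle of the pad in the bay, the aluminium blank is on the left pan, and the gate latched and stayed shut by itself for the 3 s I watched before handing in.

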